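# Slide the coasters off the spring lid and push it open

## Robot

A 6-joint arm with a two-finger parallel gripper is mounted at the origin on the work surface. World frame = base frame: x ahead of the robot, y to its left, z up, the work surface at z = 0. Lengths are in m, angles in degrees, forces in N, time in s.
With the tool pointing down it reaches from about 0.35 to 0.875 m from the base axis. Payload 4.2 kg.
Tool frame: the origin (TCP) lies between the finger pads; the fingertips stand 25 mm ahead of it and the grasp point (between the pads) lies 6 mm ahead of it (r.tips_ahead is the distance from the TCP to the fingertips, in m); z points along the fingers, y is the direction in which the jaws open and shut (so a half turn about z gives the same grasp; the last joint's range is limited). The gripper opens to 87 mm and grips with 3 to 60 N. Pads are 19 mm wide; open, the fingers measure 117 mm over their backs; the gripper's body (75 mm by 190 mm) begins 51 mm behind the grasp point.
Start: joints at [83.915, 22.042, 0.453, 0, -68.411, -14.817], TCP at [0.223, 0.584, 0.248] pointing down, gripper open.
Joint ranges: [-179.83, 179.83], [-69.29, 118.12], [-61.27, 80.66], [-181.25, 117.63], [-171.15, -9.14], [-177.46, 177.46]. Speed limits (degrees/s): [159.86, 159.86, 180, 180, 180, 180].

## Interface

Orientations are given as a 3x3 rotation matrix whose columns are the frame's x, y, z axes.
In Python, from station import r, vision, finish_job gives the robot as it stands.
- The arm moves only by the shell command python3 -m jog 'ROWS'. ROWS is a JSON object of lists of equal length, an entry for each row: "rot": the turn, a rotation vector about the world's x, y, z in degrees, a list of three; "delta_pos": the shift along the world's x, y, z in mm, a list of three; "grip": the opening in per cent of the stroke, from 0 (shut) to 100 (fully open). A call has 1 to 10 rows; each row shifts and turns the commanded pose from where the row before left it; what a row does not reach is not made up. A row lasts 1/12 s, in which the tool goes at most 41.7 mm and 7.16 degrees, less where a joint would pass 70% of its speed; a pose out of reach is approached as far as the arm can. A call with a gripper value outside its range is refused whole. The fingers move at their own pace and stop on an object; the grip force is fixed at half the most. Time passes only in rows, so rows that do not move let the fingers close. It gives the time, the measured TCP pose, the force and the opening at its end, in the units of the state.
- r.sense(): the state, without advancing time (a new reading comes with each control period).
- vision.capture(name): name is "scene" or "side" or "wrist"; returns a dict with "frame" (420x560x3 uint8, red, green, blue), "K" (3x3 intrinsics, pixels), "k1" (the pictures are not rectified: a ray, as slopes to the right and down, at radius r is drawn at 1 + k1 r^2 times it, then the intrinsics apply), "xyz" and "orientation" of the camera in the world. Camera axes: x right, y up, looking along -z (the intrinsics and any distortion apply to the point x, -y, -z); pixel columns grow to the right and rows downward; lengths in m; the calibration is good to about 2 mm. A picture is of the moment at which its call begins. There is no depth.
- finish_job(): hands the job in, once; it reports no verdict.
The state is a dict: "time_s": time; "joints": joint angles; "joint_velocities": joint speeds; "effort": joint torques, N m; "tcp_pos": TCP position; "ee_rot": TCP orientation; "wrist_force": force on the tool from outside, world axes, zero at the start; "moment": the same for the moment, N m; "gripper_width": opening from 0.0 (shut) to 1.0 (fully open).
Only numpy, scipy, OpenCV 4.12 (cv2) and the standard library are available. Lean on these libraries where they do the work, as an engineer would, in place of code of your own. Each camera call takes 0.05 s, during which the arm holds its last target. There are 200 camera calls.

## Task

The stack of coasters is standing on one of the caddy's two push-to-open lids. Without grasping or lifting it, push the stack sideways with the fingers until it stands wholly on the fixed panel in the middle of the caddy, touching neither lid; then press down on the lid it was standing on, near its front edge, so that the catch lets go, and let the lid spring ajar by itself. Leave the other lid shut with the bowl on it, leave everything else on the table where it is, and finish with the hand clear.

Things in the scene. Friction and masses are not known exactly. Their poses are not given: they have to be found in the camera images.
- caddy: Wooden remote-control caddy fixed to the table, 180 (x) x 370 (y) x 71 mm high. Origin: centre of its underside; x points away from the robot, y to the robot's left. Top: left lid (y 67 to 177 mm), fixed middle panel (y -65 to 65, top at z 70), right lid (y -177 to -67). Lid tops at z 71, a 1 mm step down to the panel. Lids span x -90 (free front edge) to 75 (hinge). End walls reach z 69.
- panel_mid (a point): Centre of the top face of the caddy's fixed middle panel.
- hinge_left (a joint): Left (+y) lid's hinge angle: 0 shut, grows as its front edge rises, -0.045 pressed in to its stop. Touch latch: pressing its front edge in by 4 mm or more (stop at 7 mm) against 4 to 5 N frees the catch; as the finger goes up the lid springs to about 0.37 rad (front edge 60 mm up) and stays. It does not relatch. The weight of the coasters or bowl alone does not open it.
- hinge_right (a joint): The same for the right (-y) lid.
- lid_left_press (a point): Where to press the left lid: on its top face, mid-width, 17 mm behind its front edge.
- lid_right_press (a point): The same for the right lid.
- coasters_mid (a point): Centre of a stack of six square grey plastic coasters, held together as one piece: 80 x 80 x 42 mm high, 0.2 to 0.4 kg, axes along its sides (z up), turned up to 0.3 rad to the caddy. It starts on the left or right lid, with this centre 21 mm above the lid.
- bowl_mid (a point): Centre (22 mm above its foot) of the empty amber glass bowl, rim diameter 90 mm, 45 mm high, which stands on the other lid and must stay there.
- vase: Blue ceramic vase, 110 mm across, 180 mm high; origin under its centre. Leave alone.
- trivet: Round red hard silicone trivet, 160 mm across, 10 mm thick; origin under its centre. Leave alone.
- fan: Slim aluminium table fan with a toggle on its foot, 150 mm wide, 270 mm high; origin under its foot. Leave alone.
- tea_glass: Clear tea glass, 64 mm across, 90 mm high; origin under its centre. Leave alone.
- remote: Black remote control, 45 x 160 x 18 mm, lying flat; origin under its centre. Leave alone.
- coasters: The coaster stack, origin at the centre of its underside.
- lid_left: The left lid board, 165 x 110 x 8 mm; origin on its hinge line, 5 mm below its top face, mid-width.
- lid_right: The right lid board, likewise.
Not all that is in view belongs to the job. There is more than one size of the coasters; the job needs the smallest.

How it is judged (in metres and radians):
On the way, in this order (a step that is already met when the one before it is completed fails the run):
1. the coasters stand wholly on the middle panel, both lids still shut (y of coasters_mid in the frame of caddy between -0.032 and 0.032 m and x of coasters_mid in the frame of caddy between -0.06 and 0.06 m and contact force between coasters and lid_left below 0.05 N and contact force between coasters and lid_right below 0.05 N and height (world z) of coasters_mid between 0.085 and 0.1 m and angle between coasters_mid's own z axis and vertical below 0.1 rad and value of joint each of hinge_left, hinge_right below 0.05 rad), for 0.2 s.
2. the lid that carried the coasters has sprung ajar (((y of bowl_mid in the frame of caddy below -0.07 m and value of joint hinge_left above 0.25 rad and value of joint hinge_right below 0.05 rad) or (y of bowl_mid in the frame of caddy above 0.07 m and value of joint hinge_right above 0.25 rad and value of joint hinge_left below 0.05 rad))), for 0.2 s.
At the end, for the whole second after the job is handed in: The coasters stand upright at rest on the fixed panel, centre within 32 mm of its middle sideways and 60 mm along it, touching neither lid; the lid they came from is ajar by more than 0.25 rad; the other lid is shut (under 0.05 rad) with the bowl still on it, moved less than 20 mm (y of coasters_mid in the frame of caddy between -0.032 and 0.032 m and x of coasters_mid in the frame of caddy between -0.06 and 0.06 m and contact force between coasters and lid_left below 0.05 N and contact force between coasters and lid_right below 0.05 N and height (world z) of coasters_mid between 0.085 and 0.1 m and angle between coasters_mid's own z axis and vertical below 0.1 rad and ((y of bowl_mid in the frame of caddy below -0.07 m and value of joint hinge_left above 0.25 rad and value of joint hinge_right below 0.05 rad) or (y of bowl_mid in the frame of caddy above 0.07 m and value of joint hinge_right above 0.25 rad and value of joint hinge_left below 0.05 rad)) and linear speed of coasters below 0.02 m/s and distance of bowl_mid from where it was at the start of the episode below 0.02 m).
It fails at once if the coasters are lifted, tipped or pushed off the caddy (height (world z) of coasters_mid above 0.107 m or height (world z) of coasters_mid below 0.08 m or angle between coasters_mid's own z axis and vertical above 0.25 rad).
It fails at once if the lid under the bowl springs open ((y of bowl_mid in the frame of caddy below -0.07 m and value of joint hinge_right above 0.06 rad) or (y of bowl_mid in the frame of caddy above 0.07 m and value of joint hinge_left above 0.06 rad)).
It fails at once if a lid springs open with the coasters still on it ((value of joint hinge_left above 0.06 rad and contact force between coasters and lid_left above 0.3 N) or (value of joint hinge_right above 0.06 rad and contact force between coasters and lid_right above 0.3 N)).
It fails at once if the bowl is moved off its place by over 20 mm, or tipped (distance of bowl_mid from where it was at the start of the episode above 0.02 m or angle between bowl_mid's own z axis and vertical above 0.3 rad).
It fails at once if a bystander is pushed over 30 mm or knocked over (distance of any of vase, trivet, fan, tea_glass, remote from where it was at the start of the episode above 0.03 m or angle between any of vase, trivet, fan, tea_glass, remote's own z axis and vertical above 0.4 rad).
It also fails if it takes over 51 s, if anything falls off the work surface, if the arm or the gripper's body presses on something with over 40 N, if the wrist force passes 120 N, or if a joint passes its speed limit or range.

## Working session

There is one attempt and no reset: what is moved stays moved. The work goes in short steps, Python scripts to look and compute and a shell command to move; the robot and the scene stay as the last step left them, time stands still between calls to the robot, and variables do not carry over. Pictures are saved under pics/ and viewed, about 8 in all and at most 12, crops included, and the job is handed in when it is done.

```bash
mkdir -p pics
cat > h.py <<'E'
import numpy as np, cv2
from station import r, vision
def snap(n,f):
    c=vision.capture(n); cv2.imwrite('pics/'+f,c['frame'][:,:,::-1]); np.save('pics/'+f[:-4]+'.npy',c,allow_pickle=True); return c
def load(f): return np.load('pics/'+f+'.npy',allow_pickle=True).item()
def plane(c,uv,z):
    K=np.array(c['K']); R=np.array(c['orientation']); o=np.array(c['xyz']); out=[]
    for u,v in uv:
        d=np.array([(u-K[0,2])/K[0,0],(v-K[1,2])/K[1,1]]); s=d.copy()
        for _ in range(30): s=d/(1+c['k1']*(s@s))
        w=R@np.array([s[0],-s[1],-1]); out.append(o+w*(z-o[2])/w[2])
    return np.array(out)
E
python3 - <<'E'
from h import *
for n in('scene','side'):
    c=snap(n,n+'0.png'); print(c['xyz'],c['orientation'],c['k1'])
a=[cv2.imread(f'pics/{n}0.png') for n in('scene','side')]
print(r.sense()['tcp_pos'],r.sense()['ee_rot'],r.sense()['time_s'])
E
```

```text
[ 1.66458219 -0.01530417  1.29625699] [[ 0.0418967  -0.74024006  0.671036  ]
 [ 0.99901256  0.0409755  -0.01717289]
 [-0.01478397  0.67109288  0.74122586]] -0.05582500419653517
[ 0.53316321 -1.03555597  0.73288611] [[ 0.99858324  0.03388031 -0.04103212]
 [-0.0528432   0.54077575 -0.83950532]
 [-0.00625352  0.84048421  0.54179994]] -0.09193841436740793
[0.22278668 0.5834319  0.24658896] [[ 9.34137472e-01 -3.56912920e-01 -5.91768203e-04]
 [-3.56913397e-01 -9.34135679e-01 -1.83313221e-03]
 [ 1.01476779e-04  1.92360749e-03 -9.99998145e-01]] 0.1
```

View pics/scene0.png

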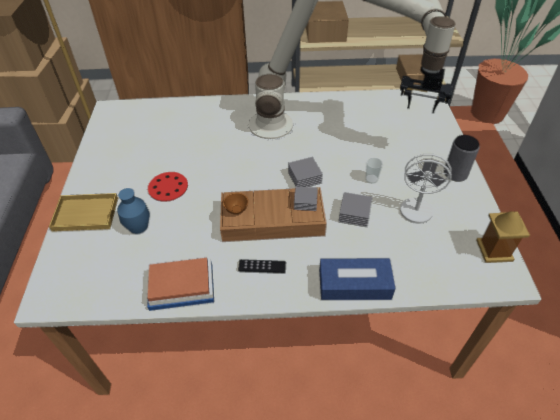

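View pics/side0.png

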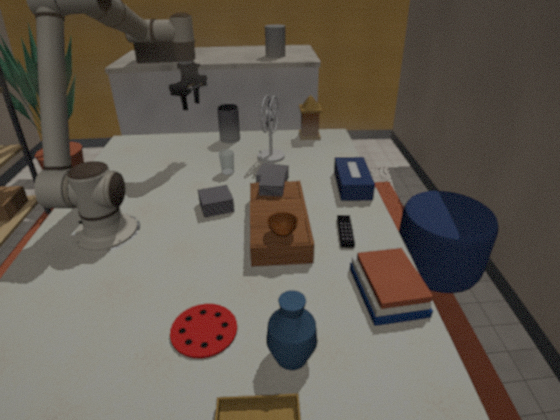

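The scene view shows the caddy at about (272,213). The small stack is on its image-right lid (about (305,197)), which is the left, +y lid. The bowl is at (235,203) on the right lid, and larger decoy stacks lie at (305,173) and (355,208). I'll zoom in for the corners.

Run:
```python
from h import *
a=cv2.imread('pics/scene0.png')[150:250,205:385]; b=cv2.imread('pics/side0.png')[140:280,190:370]
a=cv2.resize(a,None,fx=4.4,fy=4.4,interpolation=cv2.INTER_CUBIC)
cv2.imwrite('pics/crop_a.png',a)
```

```text
(no output)
```

View pics/crop_a.png

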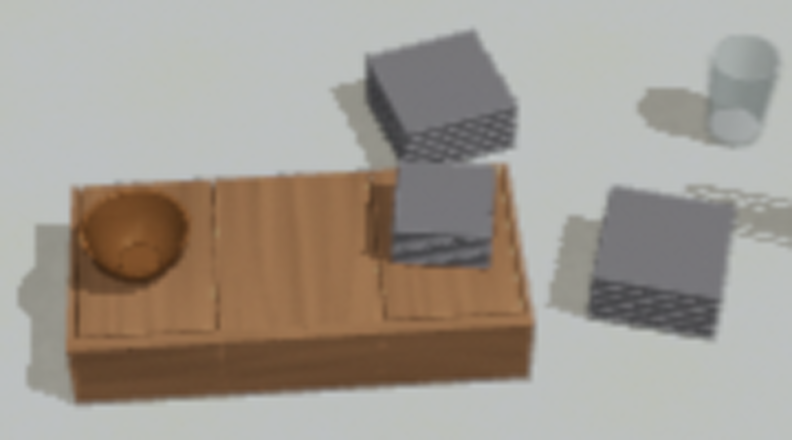

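Run:
```python
from h import *
c=load('scene0')
f=lambda L,z: plane(c,[(205+(x+.5)/4.4-.5,150+(y+.5)/4.4-.5) for x,y in L],z)
np.set_printoptions(precision=4,suppress=True)
C=f([(72,187),(510,165),(533,320),(68,350)],.070); print(C[:,:2]); cen=C.mean(0)
e=(C[1]-C[0])+(C[2]-C[3]); yaw=np.arctan2(-e[0],e[1]); print('cen',cen,'yaw',np.degrees(yaw),[np.linalg.norm(C[i]-C[i-1]) for i in range(4)])
S=f([(400,163),(495,167),(492,240),(392,234)],.113);print(S[:,:2],[np.linalg.norm(S[i]-S[i-1]) for i in range(4)])
e=(S[1]-S[0])+(S[2]-S[3]);print('stack',S.mean(0),'yaw',np.degrees(np.arctan2(-e[0],e[1])))
B=f([(392,262),(489,268)],.071);print('bottom back',B[:,:2])
R=np.array([[np.cos(yaw),np.sin(yaw)],[-np.sin(yaw),np.cos(yaw)]]);print('stack in caddy',R@(S.mean(0)-cen)[:2], 'bowl',R@(f([(135,232)],.116)[0]-cen)[:2])
print('decoys',f([(440,85)],.06)[0],f([(665,240)],.06)[0]); print('press L world',cen[:2]+R.T@[-.073,.122])
```

```text
[[ 0.4814 -0.1964]
 [ 0.4764  0.1737]
 [ 0.6476  0.1741]
 [ 0.6583 -0.1922]]
cen [ 0.5659 -0.0102  0.07  ] yaw 1.2269726154691478 [np.float64(0.17699809480650666), np.float64(0.3701106857287246), np.float64(0.17116155172184924), np.float64(0.36643062646382213)]
[[0.5108 0.0775]
 [0.5196 0.1546]
 [0.5996 0.1443]
 [0.5888 0.066 ]] [np.float64(0.07890958804863284), np.float64(0.07756455908933464), np.float64(0.0805826686705162), np.float64(0.07909549672654272)]
stack [0.5547 0.1106 0.113 ] yaw -7.2054072209713
bottom back [[0.5812 0.0669]
 [0.592  0.1446]]
stack in caddy [-0.0086  0.121 ] bowl [ 0.0095 -0.1275]
decoys [0.3646 0.1236 0.06  ] [0.5597 0.2938 0.06  ]
press L world [0.4903 0.1102]
```

```bash
python3 - <<'E'
from h import *
c=load('scene0'); print(plane(c,[(418,213),(373,180),(455,178)],0).round(3))
E
python3 -m jog '{"rot":[[0,0,0],[0,0,0],[0,0,0],[0,0,-7],[0,0,-7],[0,0,-7],[0,0,-7],[0,0,-7],[0,0,-7],[0,0,-7]],"delta_pos":[[0,0,40],[0,0,40],[0,0,40],[0,0,0],[0,0,0],[0,0,0],[0,0,0],[0,0,0],[0,0,0],[0,0,0]],"grip":[50,50,50,50,50,50,50,50,50,50]}'
```

```text
[[0.563 0.535 0.   ]
 [0.381 0.398 0.   ]
 [0.387 0.73  0.   ]]
time_s: 0.93
tcp_pos: [0.2228, 0.5837, 0.3669]
ee_rot: [[0.338, -0.941, -0.0], [-0.941, -0.338, -0.001], [0.001, 0.001, -1.0]]
wrist_force: [-0.1, 0.6, -0.2]
gripper_width: 0.501
```

```bash
python3 -m jog '{"rot":[[0,0,-6.8],[0,0,-6.8],[0,0,-6.8],[0,0,-6.8],[0,0,0],[0,0,0],[0,0,0],[0,0,0],[0,0,0],[0,0,0]],"delta_pos":[[25,-29,0],[25,-29,0],[25,-29,0],[25,-29,0],[25,-29,0],[25,-29,0],[25,-29,0],[25,-29,0],[25,-29,0],[25,-29,0]],"grip":[50,50,50,50,50,50,50,50,50,50]}'
python3 -m jog '{"rot":[[0,0,0],[0,0,0],[0,0,0],[0,0,0],[0,0,0],[0,0,0],[0,0,0],[0,0,0],[0,0,0]],"delta_pos":[[23,-27,0],[23,-27,0],[23,-27,0],[22,-28,0],[0,0,-40],[0,0,-40],[0,0,-40],[0,0,0],[0,0,0]],"grip":[50,50,50,50,50,50,50,50,50]}'
python3 - <<'E'
from h import *
c=snap('wrist','w1.png'); print(c['xyz'])
E
```

```text
time_s: 1.77
tcp_pos: [0.4736, 0.2921, 0.3673]
ee_rot: [[-0.123, -0.992, -0.001], [-0.992, 0.123, -0.0], [0.0, 0.001, -1.0]]
wrist_force: [0.4, -0.0, 0.8]
gripper_width: 0.498
time_s: 2.52
tcp_pos: [0.5633, 0.1841, 0.246]
ee_rot: [[-0.123, -0.992, -0.004], [-0.992, 0.123, -0.004], [0.004, 0.004, -1.0]]
wrist_force: [0.9, 0.7, 1.2]
gripper_width: 0.502
[0.55461019 0.11192904 0.38400623]
```

View pics/w1.png

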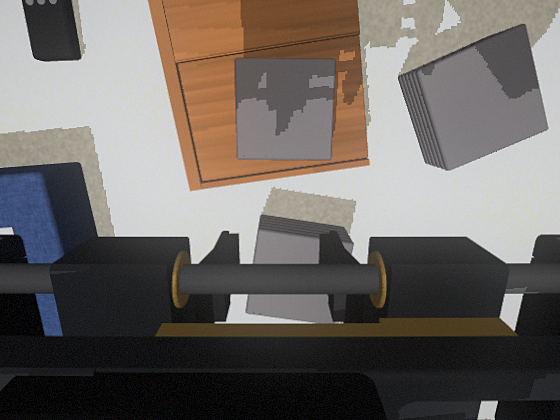

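The wrist view shows the small stack's top with corners (236,58), (336,59), (332,160) and (236,158). The lid/panel seam runs (178,62)–(360,33), and the caddy's end corners are (190,188) and (369,163).

Run:
```python
from h import *
c=load('w1');np.set_printoptions(precision=4,suppress=True)
S=plane(c,[(236,58),(336,59),(332,160),(236,158)],.113);print(S[:,:2],S.mean(0),[np.linalg.norm(S[i]-S[i-1]) for i in range(4)])
e=S[1]-S[0]+S[2]-S[3];print('yaw',np.degrees(np.arctan2(-e[1],-e[0])))
C=plane(c,[(190,188),(369,163),(178,62),(360,33)],.070);print(C[:,:2],np.linalg.norm(C[0]-C[1]))
for i in(0,2): print('yaw',np.degrees(np.arctan2(*(C[i]-C[i+1])[[1,0]])))
```

```text
[[0.5817 0.0669]
 [0.5044 0.0772]
 [0.5141 0.1557]
 [0.594  0.144 ]] [0.5486 0.1109 0.113 ] [np.float64(0.07808262757122625), np.float64(0.07800076550596402), np.float64(0.07908843508616714), np.float64(0.08084408949317776)]
yaw -8.002886010740797
[[0.6506 0.1729]
 [0.4718 0.1701]
 [0.6387 0.0564]
 [0.4735 0.0529]] 0.17881827363514344
yaw 0.8941945804050561
yaw 1.2320691448676695
```

```bash
python3 -m jog '{"rot":[[0,0,0],[0,0,0],[0,0,0],[0,0,0],[0,0,0],[0,0,0]],"delta_pos":[[-2,0,-35],[0,0,-35],[0,0,-35],[0,0,-23],[0,0,-10],[0,0,0]],"grip":[50,50,50,50,50,50]}'
python3 -m jog '{"rot":[[0,0,0],[0,0,0],[0,0,0],[0,0,0],[0,0,0],[0,0,0],[0,0,0],[0,0,0],[0,0,0],[0,0,0]],"delta_pos":[[-0.8,-6,0],[-0.8,-6,0],[-0.8,-6,0],[-0.8,-6,0],[-0.8,-6,0],[-0.8,-6,0],[-0.8,-6,0],[-0.8,-6,0],[-0.8,-6,0],[-0.8,-6,0]],"grip":[50,50,50,50,50,50,50,50,50,50]}'
```

```text
time_s: 3.07
tcp_pos: [0.5626, 0.1855, 0.1099]
ee_rot: [[-0.123, -0.992, 0.0], [-0.992, 0.123, -0.0], [0.0, -0.0, -1.0]]
wrist_force: [-0.6, -0.4, 1.1]
gripper_width: 0.5
time_s: 3.9
tcp_pos: [0.554, 0.1244, 0.1096]
ee_rot: [[-0.124, -0.992, 0.0], [-0.992, 0.124, 0.0], [-0.0, -0.0, -1.0]]
wrist_force: [0.4, 2.9, 1.1]
gripper_width: 0.496
```

Contact was made at about 2.5 N. Next I push a further 80 mm or so.

```bash
python3 -m jog '{"rot":[[0,0,0],[0,0,0],[0,0,0],[0,0,0],[0,0,0],[0,0,0],[0,0,0],[0,0,0],[0,0,0],[0,0,0]],"delta_pos":[[-0.7,-5,0],[-0.7,-5,0],[-0.7,-5,0],[-0.7,-5,0],[-0.7,-5,0],[-0.7,-5,0],[-0.7,-5,0],[-0.7,-5,0],[-0.7,-5,0],[-0.7,-5,0]],"grip":[50,50,50,50,50,50,50,50,50,50]}'
python3 -m jog '{"rot":[[0,0,0],[0,0,0],[0,0,0],[0,0,0],[0,0,0],[0,0,0],[0,0,0],[0,0,0],[0,0,0],[0,0,0]],"delta_pos":[[-0.6,-4,0],[-0.6,-4,0],[-0.6,-4,0],[-0.6,-4,0],[-0.6,-4,0],[-0.6,-4,0],[-0.5,-4,0],[-0.3,-2.5,0],[-0.2,-1.5,0],[0,0,0]],"grip":[50,50,50,50,50,50,50,50,50,50]}'
python3 - <<'E'
from h import *
c=snap('wrist','w2.png'); a=c['frame'][:,:,::-1]; b=snap('scene','s2.png')['frame'][150:250,205:385,::-1]
b=cv2.resize(b,(560,311)); cv2.imwrite('pics/v2.png',np.vstack([a[:280],b]))
E
```

```text
time_s: 4.73
tcp_pos: [0.5464, 0.0741, 0.1092]
ee_rot: [[-0.124, -0.992, -0.001], [-0.992, 0.124, -0.0], [0.001, 0.001, -1.0]]
wrist_force: [-0.6, 1.4, 0.0]
gripper_width: 0.503
time_s: 5.57
tcp_pos: [0.5422, 0.0424, 0.1096]
ee_rot: [[-0.124, -0.992, -0.0], [-0.992, 0.124, -0.0], [0.0, 0.0, -1.0]]
wrist_force: [-0.1, 0.1, -0.4]
gripper_width: 0.5
```

View pics/v2.png

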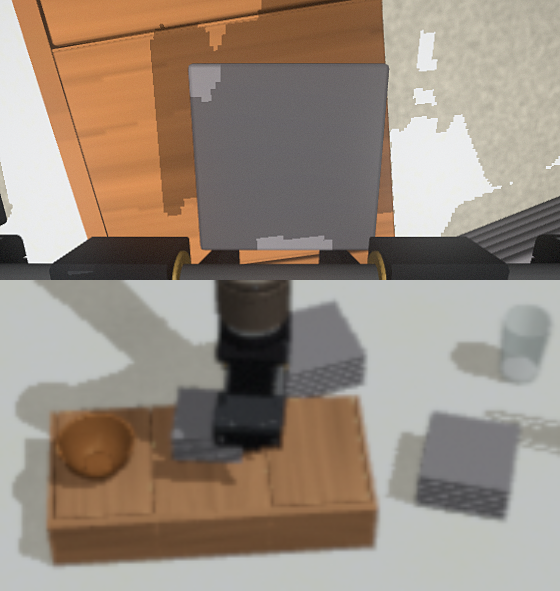

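The stack is on the middle panel, with top corners (190,64) and (388,65). The right seam runs through (52,47). I'll check the numbers.

Run:
```python
from h import *
c=load('w2');np.set_printoptions(precision=4,suppress=True)
S=plane(c,[(190,64),(388,65),(375,250),(200,249)],.112);print(S[:,:2],S.mean(0),[np.linalg.norm(S[i]-S[i-1]) for i in range(4)])
C=plane(c,[(52,47),(250,12)],.070);print(C[:,:2])
cen=np.array([.562,-.0115]);y=np.radians(1.1);print(np.array([[np.cos(y),np.sin(y)],[-np.sin(y),np.cos(y)]])@(S.mean(0)[:2]-cen))
```

```text
[[ 0.5652 -0.0525]
 [ 0.4883 -0.0425]
 [ 0.4971  0.0355]
 [ 0.576   0.025 ]] [ 0.5317 -0.0086  0.112 ] [np.float64(0.07827367110369708), np.float64(0.07749760323259311), np.float64(0.07842826233691703), np.float64(0.07962319250298826)]
[[ 0.6435 -0.0764]
 [ 0.5412 -0.0792]]
[-0.0303  0.0035]
```

```bash
python3 -m jog '{"rot":[[0,0,0],[0,0,0],[0,0,0],[0,0,0],[0,0,0],[0,0,0],[0,0,0],[0,0,0],[0,0,0],[0,0,0]],"delta_pos":[[1,8,0],[2,15,0],[2,15,0],[0,0,35],[0,0,35],[-30,15,0],[-29,14,0],[0,0,-25],[0,0,-20],[0,0,0]],"grip":[50,50,50,50,0,0,0,0,0,0]}'
python3 -m jog '{"rot":[[0,0,0],[0,0,0],[0,0,0],[0,0,0]],"delta_pos":[[0,0,0],[0,0,0],[0,0,-10],[0,0,0]],"grip":[0,0,0,0]}'
python3 - <<'E'
from h import *
snap('wrist','w3.png')
E
```

```text
time_s: 6.5
tcp_pos: [0.4858, 0.1106, 0.1317]
ee_rot: [[-0.122, -0.992, -0.006], [-0.993, 0.122, -0.002], [0.003, 0.006, -1.0]]
wrist_force: [-0.9, -1.7, 0.3]
gripper_width: 0.13
time_s: 6.83
tcp_pos: [0.4886, 0.1102, 0.1246]
ee_rot: [[-0.124, -0.992, -0.0], [-0.992, 0.124, 0.0], [-0.0, 0.0, -1.0]]
wrist_force: [-0.2, 0.1, -0.2]
gripper_width: 0.009
```

View pics/w3.png

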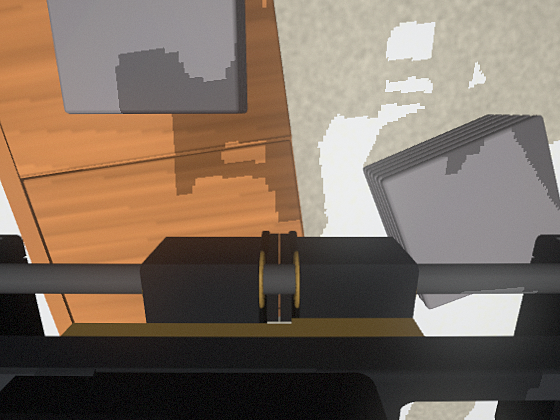

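The shut fingers are over the lid, inside its front edge. The stack stays put on the panel, clear of the seam at (25,178)–(290,137). Now I press.

```bash
python3 -m jog '{"rot":[[0,0,0],[0,0,0],[0,0,0],[0,0,0],[0,0,0],[0,0,0],[0,0,0],[0,0,0],[0,0,0]],"delta_pos":[[0,0,-15],[0,0,-10],[0,0,-2],[0,0,-2],[0,0,-2],[0,0,-1.5],[0,0,-1.5],[0,0,0],[0,0,0]],"grip":[0,0,0,0,0,0,0,0,0]}'
```

```text
time_s: 7.63
tcp_pos: [0.4884, 0.1098, 0.0909]
ee_rot: [[-0.124, -0.992, 0.0], [-0.992, 0.124, 0.0], [-0.0, -0.0, -1.0]]
wrist_force: [-2.3, -1.0, 4.6]
gripper_width: 0.009
```

```bash
python3 -m jog '{"rot":[[0,0,0],[0,0,0],[0,0,0],[0,0,0],[0,0,0],[0,0,0],[0,0,0],[0,0,0],[0,0,0]],"delta_pos":[[0,0,-0.7],[0,0,0],[0,0,8],[0,0,8],[0,0,12],[0,0,20],[0,0,30],[0,0,40],[0,0,40]],"grip":[0,0,0,0,0,0,0,0,0]}'
python3 -m jog '{"rot":[[0,0,0],[0,0,0],[0,0,0],[0,0,0],[0,0,0],[0,0,0],[0,0,0],[0,0,0],[0,0,0],[0,0,0]],"delta_pos":[[0,0,30],[-10,30,0],[-10,35,0],[-10,35,0],[-10,35,0],[-10,35,0],[0,0,0],[0,0,0],[0,0,0],[0,0,0]],"grip":[0,0,0,0,0,0,0,0,0,0]}'
python3 - <<'E'
from h import *
a=snap('scene','s4.png')['frame'][130:260,195:395,::-1]; b=snap('side','d4.png')['frame'][130:280,180:340,::-1]
cv2.imwrite('pics/v4.png',np.hstack([cv2.resize(a,(462,300)),cv2.resize(b,(320,300))]))
E
```

```text
time_s: 8.38
tcp_pos: [0.4881, 0.1099, 0.2496]
ee_rot: [[-0.124, -0.992, -0.0], [-0.992, 0.124, 0.0], [-0.0, 0.0, -1.0]]
wrist_force: [1.6, 0.3, 0.7]
gripper_width: 0.006
time_s: 9.22
tcp_pos: [0.4385, 0.2792, 0.2781]
ee_rot: [[-0.125, -0.992, 0.0], [-0.992, 0.125, 0.0], [-0.0, -0.0, -1.0]]
wrist_force: [-0.2, 0.5, -0.4]
gripper_width: 0.009
```

View pics/v4.png

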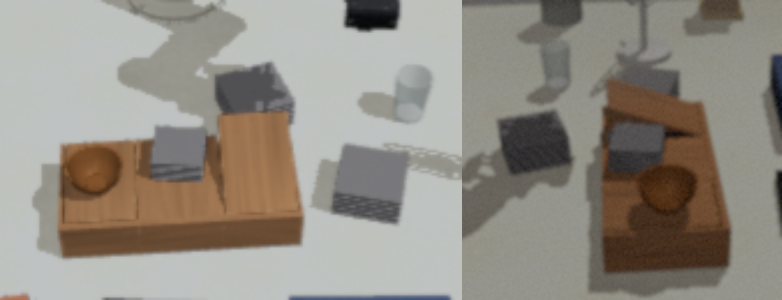

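The left lid is ajar, the stack stands on the middle panel clear of both lids, and the bowl sits on the shut right lid. The hand is clear.

```bash
python3 -c "from station import finish_job; print(finish_job())"
```

```text
the job is handed in; nothing more can be done
None
```

I pushed the small coaster stack off the left lid with two half-open fingers, about 118 mm sideways onto the middle panel. I then pressed the left lid near its front edge with the fingers shut and raised the hand. The lid sprang open by itself.

- **Stack:** after the push, the wrist camera put its centre at about (-30, +4) mm in the caddy frame. Its nearest corner was about 18 mm from the left seam.
- **Press:** the force read 4.6 N with the lid in by about 5 mm.
- **Final pictures:** the left lid is clearly ajar and the right lid is shut with the bowl on it. The stack is upright on the panel, and the hand is clear at about 0.28 m height. In the cropped final pictures, the things near the caddy look undisturbed.

The scene and wrist views disagreed by about 6 mm on the stack's x position, which was within tolerance. I judged the lid angle and the bowl's position only by eye. No check failed, and I handed the job in at about 9.3 s.

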